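Park the wet doll in the drying rack

ROBOT

A 7-joint arm with a two-finger parallel gripper is mounted at the origin on the work surface. World frame = base frame: x ahead of the robot, y to its left, z up, the work surface at z = 0. Lengths are in m, angles in degrees, forces in N, time in s.
With the tool pointing down it reaches from about 0.425 to 0.975 m from the base axis. Payload 16.7 kg.
Tool frame: the origin (TCP) lies between the finger pads; the fingertips stand 8 mm ahead of it and the grasp point (between the pads) lies 11 mm behind it; z points along the fingers, x is the direction in which the jaws open and shut, and the axes are right-handed (so a half turn about z gives the same grasp; the last joint's range is limited). The gripper opens to 85 mm and grips with 20 to 120 N. Pads are 22 mm wide; open, the fingers measure 114 mm over their backs; the gripper's body (76 mm by 85 mm) begins 54 mm behind the grasp point. The pads swing forward as they close: fully open they stand 13 mm farther back than shut.
Start: joints at [58.012, 24.414, 4.234, 92.017, -1.954, 63.644, -3.845], TCP at [0.268, -0.619, 0.239] pointing down, gripper open.
Joint ranges: [-163.25, 163.25], [-28.42, 122.38], [-70.27, 78.77], [12.13, 141.07], [-58.53, 238.53], [9.26, 117.41], [-156.51, 156.51]. Speed limits (degrees/s): [108.29, 108.29, 136.94, 136.94, 172.46, 172.46, 172.46].

INTERFACE

Orientations are given as [roll, pitch, yaw] about the fixed x, y, z axes, in that order (R = Rz(yaw) Ry(pitch) Rx(roll)).
In Python, from workcell import state, camera, close_job gives the robot as it stands. The module is installed in compiled form; this text tells all that it offers.
- The arm moves only by the tool jog_arm, never from a script. Its argument "commands" is a list of rows, each an object with "delta_rot": the turn, a rotation vector about the tool's x, y, z in rad, a list of three; "offset": the shift along the tool's x, y, z in mm, a list of three; "claw": the opening, from -1 (shut) to 1 (fully open), so that 0 is half open. A call has exactly 8 rows; each row is the pose to reach, as a shift and turn from the pose measured when the call began, along the tool's axes at that moment; what a row does not reach only later rows make up. A row lasts 1/10 s, in which the tool goes at most 50 mm and 8.59 degrees, less where a joint would pass 70% of its speed; a pose out of reach is approached as far as the arm can. A call with a gripper value outside its range is refused whole. The fingers move at their own pace and stop on an object; "newtons" is the grip in N (left out, the last holds). Time passes only in rows, so rows that repeat a pose let the fingers close, or fill a call up. It gives the time, the measured TCP pose, the force and the opening at its end, in the units of the state.
- state(): the state, without advancing time (a new reading comes with each control period).
- camera(name): name is "scene" or "top" or "wrist"; returns a dict with "img" (480x640x3 uint8, red, green, blue), "range_z" (480x640 float32, m along the optical axis (not along the pixel's ray), 0 where there is no reading), "camera_matrix" (3x3 intrinsics, pixels), "origin" and "attitude" of the camera in the world; the wrist camera has in their place "T_tool_cam" (4x4, takes a point from camera to tool coordinates, whose origin is the TCP and whose axes are the tool frame's). Camera axes: x right, y up, looking along -z (the intrinsics and any distortion apply to the point x, -y, -z); pixel columns grow to the right and rows downward; lengths in m; the calibration is good to about 2 mm. A picture is of the moment at which its call begins: read the wrist's pose just before it.
- close_job(): hands the job in, once; it reports no verdict.
The state is a dict: "time_s": time; "joints": joint angles; "qd": joint speeds; "effort": joint torques, N m; "tool_pos": TCP position; "tool_rot": TCP orientation; "wrist_force": force on the tool from outside, world axes, zero at the start; "wrist_torque": the same for the moment, N m; "gripper_width": finger opening in m.
Only numpy, scipy, OpenCV 4.12 (cv2) and the standard library are available. Lean on these libraries where they do the work, as an engineer would, in place of code of your own. Each camera call takes 0.05 s, during which the arm holds its last target. There are 200 camera calls.

TASK

Take the aluminium post that stands in front of the drying rack's mouth and stand it upright on its round cork pad. Then hold the plywood paddle by its blue grip and bring the freshly varnished doll that stands on it in through the mouth, under the wire roof, and sideways into the empty bay, so that it ends up standing on its paddle wholly behind the front board, and let go. The varnish is wet: the doll must touch nothing but its paddle, and the other dolls, the compass and the burnisher must be left where they are.

Things in the scene. Friction and masses are not known exactly. Their poses are not given: they have to be found in the camera images.
- rack: Fixed light-wood drying rack, 278 mm wide (its y), 123 mm deep (its x); origin on the bench at its middle, x points from its front (robot side) into it, z up. No floor: things slide on the bench. Roof: four 6 mm brass rods along y, 113 to 119 mm high. Side walls at y = +-135 mm, 122 mm high. Back rail 26 mm high, inner face at x = +61 mm. Bays at y = +-82 mm, behind the front boards; one is empty
- rack_mouth (a point): Middle of the rack's mouth, on the bench at x = -50 mm, y = 0 in the rack's frame. The front is two hanging boards 8 mm thick at this x, each spanning |y| = 34 to 131 mm and z = 32 to 112 mm: between them the mouth, 68 mm wide; below them a slot 32 mm high over the whole width, through which the paddle's plate and handle bar can pass sideways
- tag: Small green tag (30 x 4 x 22 mm) fixed on top of the front board of the EMPTY bay, 112 to 134 mm high, nothing to grip. Its origin lies not in the tag but on the bench in the middle of the empty bay (x = +5 mm, y = +82 or -82 mm in the rack's frame), 55 mm behind the tag
- paddle: Plywood paddle that lies on the bench and slides on it, 0.18 kg: plate 76 x 76 x 8 mm, origin under its centre, x away from the handle; a rim ring, 42 mm inside, 50 mm outside, top 14 mm above the bench, keeps the doll's foot in place; handle bar 16 mm wide, 12 mm high along -x; at its end, centred at x = -130 mm, an upright blue grip block 36 mm (x) by 20 mm (y), 55 mm high
- paddle_grip (a point): Middle of the paddle's blue grip block, 40 mm above the bench, at x = -130 mm in the paddle's frame; pinch it across the paddle's y (20 mm)
- doll: The wet, yellow doll with a red shawl, 46 mm in diameter (widest 26 mm above its foot), foot 37 mm, 85 mm high, 0.08 kg, standing loose on the paddle's plate inside the rim; origin at the centre of its underside, z up
- post: Aluminium tool rest post, standing upright: round base 56 mm in diameter and 14 mm high, shaft 30 mm in diameter up to 110 mm, about 0.35 kg; origin at the centre of its underside, z up. It starts in front of the rack's mouth
- pad: Round cork pad for the post, 96 mm in diameter, 3 mm thick, fixed to the bench; origin at the centre of its underside
- dry_doll: Bystander: yellow doll with a blue shawl, 42 mm in diameter, 72 mm high, standing in the occupied bay; origin at the centre of its underside
- small_doll: Bystander: small yellow doll with a green shawl, 36 mm in diameter, 58 mm high, standing in front of the rack to one side of the mouth; origin at the centre of its underside
- compass: Bystander: steel scribing compass lying flat, about 110 mm long (x from -45 to +63 mm), 35 mm wide, 10 mm high, in front of the rack to the other side of the mouth; origin on the bench near its middle, x towards its brass knob
- burnisher: Bystander: burnisher with a horn handle, lying flat beside the cork pad, on the robot's side of it, 170 mm long (x from -80 to +90 mm), 18 mm wide, 16 mm high; origin on the bench near its middle, x towards the steel tip
Things that resemble listed ones, but are neither listed nor needed, are in the scene too. What is shaped like the paddle but green or pink is not meant. Several things have the shape of the pad; the one meant has the colours described above.

How it is judged (in metres and radians):
At the end, for the whole second after the job is handed in: Post upright on the pad, axis within 22 mm of its centre. Wet doll upright inside its paddle's rim, paddle flat on the bench; doll axis 57 to 120 mm sideways from the rack's middle and -23 to +40 mm in the rack's x. All released and at rest; bystanders within 15 mm of their starts (horizontal distance between post and pad below 0.022 m and angle between post's own z axis and vertical below 0.08 rad and height (world z) of post below 0.008 m and linear speed of each of post, doll, paddle below 0.02 m/s and x of doll in the frame of rack between -0.023 and 0.04 m and (y of doll in the frame of rack above 0.057 m or y of doll in the frame of rack below -0.057 m) and y of doll in the frame of rack between -0.12 and 0.12 m and horizontal distance between doll and paddle below 0.012 m and height (world z) of doll below 0.014 m and angle between doll's own z axis and vertical below 0.1 rad and angle between paddle's own z axis and vertical below 0.06 rad); the robot touches nothing.
It fails at once if the wet doll is touched by the robot, the rack, the post or another object than its paddle (over 0.3 N) (contact force between doll and the fingers above 0.3 N or contact force between doll and the arm above 0.3 N or contact force between doll and rack above 0.3 N or contact force between doll and post above 0.3 N or contact force between doll and dry_doll above 0.3 N or contact force between doll and small_doll above 0.3 N or contact force between doll and compass above 0.3 N or contact force between doll and burnisher above 0.3 N).
It fails at once if the wet doll tips over or leaves its paddle (angle between doll's own z axis and vertical above 0.5 rad or horizontal distance between doll and paddle above 0.03 m).
It fails at once if another doll, the compass or the burnisher is moved by more than 15 mm or tipped over (distance of any of dry_doll, small_doll, compass, burnisher from where it was at the start of the episode above 0.015 m or angle between any of dry_doll, small_doll, compass, burnisher's own z axis and vertical above 0.6 rad).
It also fails if it takes over 64 s, if anything falls off the work surface, if the arm or the gripper's body presses on something with over 40 N, if the wrist force passes 120 N, or if a joint passes its speed limit or range.

## Working session

There is one attempt and no reset: what is moved stays moved. The work goes in short steps, Python scripts to look and compute and a tool call to move; the robot and the scene stay as the last step left them, time stands still between calls to the robot, and variables do not carry over. Pictures are saved under pics/ and viewed, about 8 in all and at most 12, crops included, and the job is handed in when it is done.

Besides the shell and the picture viewer there is one more tool, called after ">>>" as name([rows], argument=value, ...), one row to a line, values as JSON. jog_arm: Moves the arm, as the interface text tells. Its arguments: {"type":"object","properties":{"commands":{"type":"array"},"newtons":{"type":"number"}},"required":["commands"]}

```bash
mkdir -p pics
cat > h.py <<'E'
import numpy as np, cv2
from scipy.spatial.transform import Rotation as R
from workcell import state, camera, close_job
def pts(c):
    K=c["camera_matrix"];d=c["range_z"];v,u=np.mgrid[:480,:640]
    P=np.stack([(u-K[0,2])/K[0,0]*d,-(v-K[1,2])/K[1,1]*d,-d],-1)
    A=np.array(c["attitude"],float)
    M=A if A.shape==(3,3) else R.from_euler('xyz',A,degrees=True).as_matrix()
    return P@M.T+np.array(c["origin"])
E
python3 - <<'E'
from h import *
s=state();print(s)
for n in("scene","top"):
    c=camera(n);cv2.imwrite(f"pics/{n}0.png",c["img"][...,::-1]);np.savez(f"{n}0.npz",P=pts(c),img=c["img"]);print(n,c["camera_matrix"],c["origin"],c["attitude"],[k for k in c])
    P=pts(c);print(P[240,320],P[400,320],P[240,500])
E
```

```text
{'time_s': 0.0, 'joints': array([58.01160598, 24.45029061,  4.2294407 , 92.0524036 , -1.95356213,
       63.6437036 , -3.84510858]), 'qd': array([ 0.12962956, -0.06374033,  0.00225682, -0.10381739,  0.01647068,
       -0.02474867,  0.06168583]), 'effort': array([-3.63471190e-04, -9.49836802e+01,  3.76116782e+00, -4.63523734e+01,
        1.93738122e-02,  9.87540901e-03, -6.25216512e-05]), 'tool_pos': array([ 0.26815187, -0.61901303,  0.2386009 ]), 'tool_rot': array([ 1.79995052e+02,  7.41354799e-02, -6.65778897e+01]), 'wrist_force': array([-0.98452346,  0.41182609, -0.68189979]), 'wrist_torque': array([ 0.01615643, -0.01353466,  0.0023903 ]), 'gripper_width': 0.0853939951768371}
scene [[435.01652453   0.         323.17069824]
 [  0.         435.01652453 243.07690456]
 [  0.           0.           1.        ]] [1.06251149 0.01336536 0.75949786] [42.03183959  0.3983358  88.54110537] ['img', 'range_z', 'camera_matrix', 'origin', 'attitude']
[3.68044971e-01 1.82682369e-02 1.28195912e-04] [7.52722935e-01 1.03569804e-02 7.23655278e-04] [0.38449867 0.44036141 0.00342818]
top [[505.71695877   0.         309.95696453]
 [  0.         505.71695877 242.47541604]
 [  0.           0.           1.        ]] [0.20320082 0.04055025 1.44136229] [ 11.13482021  -0.81930934 -89.81911779] ['img', 'range_z', 'camera_matrix', 'origin', 'attitude']
[ 0.49533348 -0.0084984  -0.00412283] [0.08548369 0.00378614 0.3511375 ] [ 4.97618881e-01 -5.34743378e-01  3.11914708e-04]
```

View pics/scene0.png

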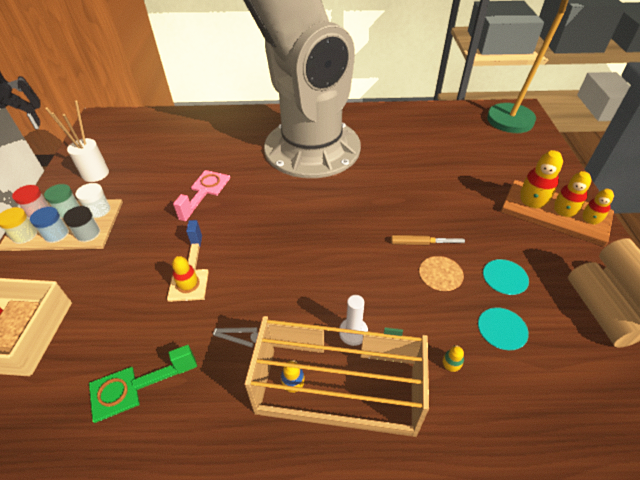

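View pics/top0.png

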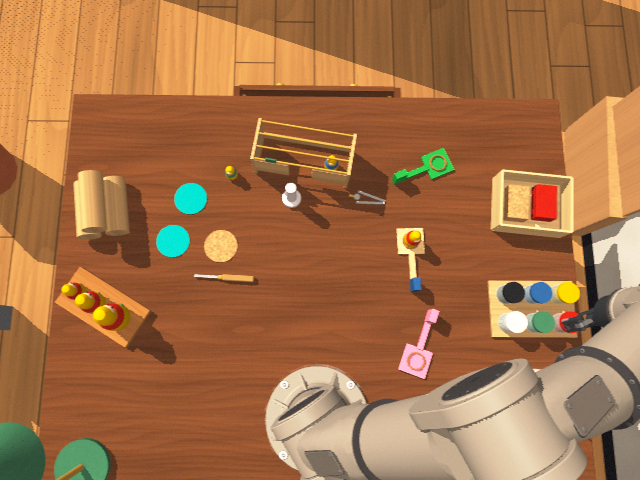

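Top view candidates:
- **Pad:** cork disc (220,246). Teal discs at (190,198) and (172,241) are not meant.
- **Paddle:** plywood with blue grip (416,285) and the red-shawl doll at (413,238). Pink (420,345) and green (425,168) are not meant.
- **Post:** (291,195).
- **Rack:** around (303,150), with the tag at (271,160), so the empty bay is the +y one.
- **Bystanders:** small doll (231,172), compass (370,198), burnisher (225,278).

Run:
```python
from h import *
for n in("top","scene"):
    z=np.load(n+"0.npz");P=z["P"];img=z["img"];hsv=cv2.cvtColor(img,cv2.COLOR_RGB2HSV)
    H,S,V=[hsv[...,i].astype(int) for i in range(3)];X,Y,Z=P[...,0],P[...,1],P[...,2]
    ws=(X>0.3)&(X<0.95)&(np.abs(Y)<0.6)
    def rep(name,m):
        m=m&ws
        l,k,st,ce=cv2.connectedComponentsWithStats(m.astype(np.uint8))
        for i in range(1,l):
            if st[i,4]>15:
                q=P[k==i];r=cv2.minAreaRect(q[:,:2].astype(np.float32)*1000)
                print(n,name,st[i,4],ce[i].round(),"mean",q.mean(0).round(4),"rect",np.round(r[0],1),np.round(r[1],1),round(r[2],1),"z",q[:,2].min().round(3),q[:,2].max().round(3))
    rep("blue",(H>100)&(H<125)&(S>120)&(V>50))
    rep("tag",(H>60)&(H<90)&(Z>0.10)&(S>60))
    rep("posttop",(S<50)&(Z>0.095)&(Z<0.125))
    rep("postbase",(S<60)&(Z>0.005)&(Z<0.02)&(V>100))
    rep("pad",(H>8)&(H<20)&(S<175)&(V>150)&(abs(Z)<0.008)&(Y>0))
    rep("rods",(Z>0.105)&(Z<0.130)&(H>12)&(H<30)&(X>0.55)&(abs(Y)<.25))
    rep("yellow",(H>20)&(H<32)&(S>180)&(V>120)&(Z>0.03))
    rep("plate",(H>12)&(H<28)&(S<150)&(V>150)&(Z<0.03)&(Y<-0.1)&(Y>-.35))
    rep("red",((H<6)|(H>174))&(S>180)&(V>90)&(Z>.02)&(Y<0))
```

```text
top blue 24 [331. 166.] mean [ 0.7064 -0.0385  0.0373] rect [707.4 -39.3] [29.8 14.8] 88.3 z 0.029 0.046
top blue 129 [415. 284.] mean [ 0.361  -0.2707  0.0463] rect [ 363.3 -273.1] [36.1 21.7] 0.2 z 0.01 0.061
top blue 122 [534. 293.] mean [ 0.3373 -0.5902  0.0717] rect [ 337.8 -589.1] [21.4 52.1] 89.6 z 0.064 0.08
top tag 34 [270. 160.] mean [0.6916 0.1317 0.1265] rect [692.4 131.1] [25.3  6.3] 83.0 z 0.111 0.133
top posttop 98 [290. 188.] mean [0.6173 0.0771 0.1073] rect [618.6  77.3] [28.  28.8] 53.8 z 0.095 0.115
top postbase 148 [291. 200.] mean [0.611  0.0763 0.0131] rect [615.   76.8] [43.8 53.5] 3.9 z 0.005 0.019
top postbase 20 [356. 196.] mean [ 0.6243 -0.1149  0.0089] rect [ 624.2 -114.3] [12.  17.5] 88.1 z 0.005 0.014
top postbase 52 [205. 276.] mean [0.3866 0.3177 0.0103] rect [386.6 318.2] [63.8  7.5] 86.6 z 0.005 0.018
top pad 111 [130.  99.] mean [ 0.932   0.5721 -0.0013] rect [931.7 568. ] [34.  60.6] 5.6 z -0.008 0.007
top pad 40 [147.  98.] mean [ 0.9372  0.5213 -0.0022] rect [937.2 517.9] [23.1 32.2] 17.5 z -0.008 0.007
top pad 2410 [220. 110.] mean [ 0.8979  0.2
[... 7370 characters left out ...]
 [ 499.5 -264.5] [24.5 23.5] 76.2 z 0.062 0.094
scene yellow 111 [188. 281.] mean [ 0.5102 -0.2584  0.039 ] rect [ 508.5 -260. ] [16.3 40.2] 30.9 z 0.03 0.05
scene yellow 23 [358. 332.] mean [0.687  0.076  0.1192] rect [686.3  75.2] [26.8  4. ] 82.2 z 0.117 0.121
scene yellow 118 [458. 354.] mean [0.6976 0.2562 0.0533] rect [695.8 257.6] [17.7 20.1] 54.8 z 0.038 0.06
scene yellow 147 [292. 372.] mean [ 0.7313 -0.0358  0.0686] rect [734.8 -35.8] [29.3 22.5] 7.0 z 0.049 0.119
scene plate 808 [190. 281.] mean [ 0.4847 -0.2641  0.0085] rect [ 453.7 -271.7] [162.6  81.1] 2.0 z -0.003 0.016
scene red 118 [184. 275.] mean [ 0.5058 -0.2639  0.0552] rect [ 502.4 -266.3] [29.6 39.8] 16.8 z 0.049 0.062
```

Run:
```python
from h import *
z=np.load("scene0.npz")["img"];t=np.load("top0.npz")["img"]
a=cv2.resize(z[200:440,150:470,::-1],(800,600),interpolation=cv2.INTER_CUBIC)
cv2.imwrite("pics/c1.png",a)
```

```text
(no output)
```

View pics/c1.png

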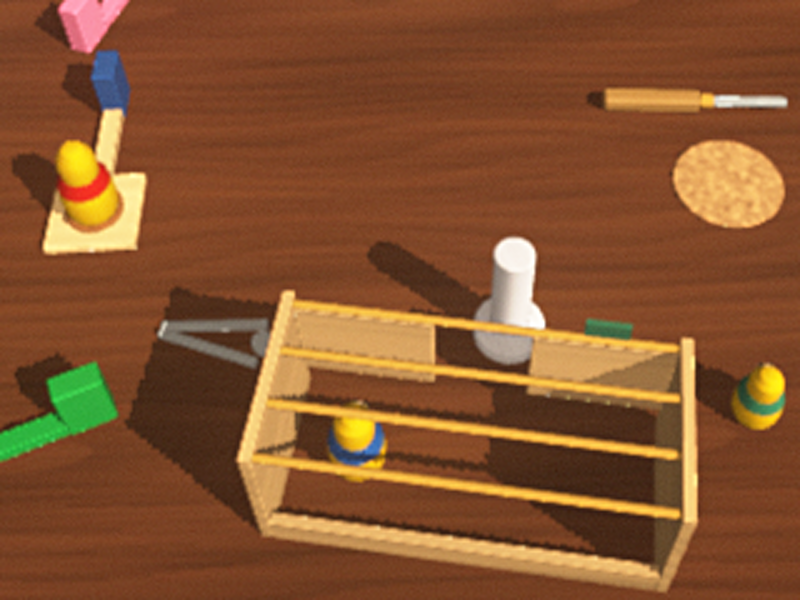

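The crop shows the chosen things: paddle with blue grip and red-shawl doll at left, white post in front of the mouth, and cork pad at right, with the tag over the +y bay. Next: helper that converts world targets to jog numbers, then go to the post.

```bash
cat >> h.py <<'E'
def go(x,y,z,yaw,show=True):
    """offset (mm) and delta_rot (rad) in tool axes from now to TCP x,y,z (mm), tool x at yaw (deg), pointing down"""
    s=state();Rc=R.from_euler('xyz',s["tool_rot"],degrees=True)
    o=Rc.inv().apply(np.array([x,y,z])-s["tool_pos"]*1000)
    d=(Rc.inv()*R.from_euler('xyz',[180,0,yaw],degrees=True)).as_rotvec()
    if show: print("t",round(s["time_s"],2),"pos",(s["tool_pos"]*1000).round(1),s["tool_rot"].round(2),"F",s["wrist_force"].round(1),"w",round(s["gripper_width"]*1000,1),"-> offset",o.round(1),"rot",d.round(4))
    return o,d
E
python3 - <<'E'
from h import *
go(619.5,77.7,239,-99.35)
z=np.load("top0.npz");P=z["P"];h=cv2.cvtColor(z["img"],cv2.COLOR_RGB2HSV)
print(h[246,220],h[246,260],P[246,220])
q=P[(P[...,2]>.048)&(P[...,2]<.065)&(P[...,1]<-.25)&(P[...,1]>-.29)&(P[...,0]<.4)&(P[...,0]>.32)];print("grip top",q.mean(0),q.min(0),q.max(0))
E
```

```text
t 0.1 pos [ 268.1 -619.1  238.7] [ 1.7999e+02  7.0000e-02 -6.6580e+01] F [ 0.1 -0.3  1.2] w 85.6 -> offset [-4.997e+02 -5.994e+02  2.000e-01] rot [5.000e-04 1.100e-03 5.719e-01]
[ 17 144 247] [ 10 164 157] [0.4746347  0.28077013 0.0021398 ]
grip top [ 0.36319716 -0.27269824  0.05331087] [ 0.34520339 -0.2839549   0.0480379 ] [ 0.38135779 -0.26232888  0.06080239]
```

>>> jog_arm([
  {"offset":[-20,-24,0],"delta_rot":[0,0,0.05],"claw":1},
  {"offset":[-50,-60,0],"delta_rot":[0,0,0.12],"claw":1},
  {"offset":[-81,-97,0],"delta_rot":[0,0,0.2],"claw":1},
  {"offset":[-112,-134,0],"delta_rot":[0,0,0.28],"claw":1},
  {"offset":[-143,-171,0],"delta_rot":[0,0,0.36],"claw":1},
  {"offset":[-174,-208,0],"delta_rot":[0,0,0.44],"claw":1},
  {"offset":[-205,-245,0],"delta_rot":[0,0,0.52],"claw":1},
  {"offset":[-236,-282,0],"delta_rot":[0,0,0.57],"claw":1},
], newtons=60)

```text
time_s: 0.9
tool_pos: [0.4335, -0.2885, 0.2389]
tool_rot: [180.0, 0.0, -99.4]
wrist_force: [1.1, -0.2, 0.3]
gripper_width: 0.0852
```

```bash
python3 -c "
from h import *
go(619.5,77.7,239,-99.35)"
```

```text
t 0.9 pos [ 433.5 -288.5  238.9] [ 1.7995e+02  5.0000e-02 -9.9430e+01] F [ 1.1 -0.2  0.3] w 85.2 -> offset [-3.917e+02 -1.235e+02  1.000e-01] rot [ 0.0008  0.0009 -0.0014]
```

```bash
cat >> h.py <<'E'
def wrist(save=None):
    s=state();c=camera("wrist")
    K=c["camera_matrix"];d=c["range_z"];v,u=np.mgrid[:480,:640]
    P=np.stack([(u-K[0,2])/K[0,0]*d,-(v-K[1,2])/K[1,1]*d,-d],-1)
    T=np.array(c["T_tool_cam"]);P=P@T[:3,:3].T+T[:3,3]
    P=P@R.from_euler('xyz',s["tool_rot"],degrees=True).as_matrix().T+s["tool_pos"]
    P[d==0]=np.nan
    if save: cv2.imwrite(save,c["img"][...,::-1])
    return P,c["img"]
E
python3 - <<'E'
from h import *
P,im=wrist("pics/w0.png");np.savez("w0.npz",P=P,img=im)
print(P[240,320],P[100,320],P[240,100])
E
```

```text
[ 3.89720216e-01 -2.81179053e-01  2.32754843e-04] [ 0.52426376 -0.30356356  0.00819026] [ 0.42704228 -0.05540844 -0.00065032]
```

View pics/w0.png

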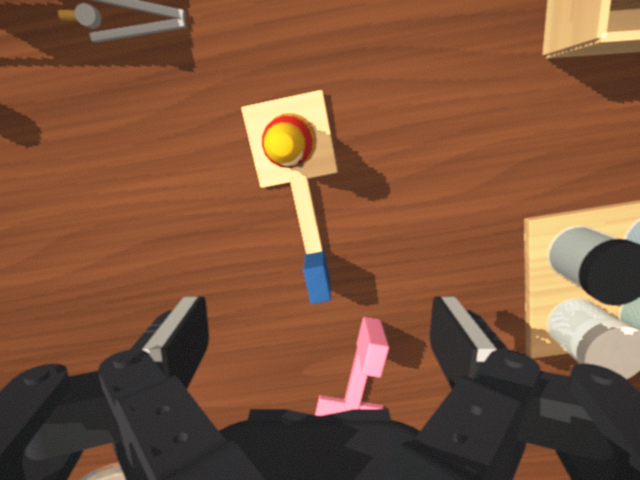

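>>> jog_arm([
  {"offset":[-20,-6,0],"delta_rot":[0,0,0],"claw":1},
  {"offset":[-65,-20,0],"delta_rot":[0,0,0],"claw":1},
  {"offset":[-110,-35,0],"delta_rot":[0,0,0],"claw":1},
  {"offset":[-155,-49,0],"delta_rot":[0,0,0],"claw":1},
  {"offset":[-200,-63,0],"delta_rot":[0,0,0],"claw":1},
  {"offset":[-245,-77,0],"delta_rot":[0,0,0],"claw":1},
  {"offset":[-290,-91,0],"delta_rot":[0,0,0],"claw":1},
  {"offset":[-325,-102,0],"delta_rot":[0,0,0],"claw":1},
])

```text
time_s: 1.75
tool_pos: [0.5907, 0.0262, 0.2398]
tool_rot: [180.0, 0.2, -99.1]
wrist_force: [0.2, -1.2, 0.1]
gripper_width: 0.0852
```

```bash
python3 -c "
from h import *
go(619.5,77.7,239,-99.35)
P,im=wrist('pics/w1.png');np.savez('w1.npz',P=P,img=im)
q=P[(P[...,2]>.1)&(P[...,2]<.125)&(P[...,0]<.66)];print(len(q),cv2.minAreaRect((q[:,:2]*1000).astype(np.float32)))
"
```

```text
t 1.75 pos [590.7  26.2 239.8] [179.98   0.23 -99.1 ] F [ 0.2 -1.2  0.1] w 85.2 -> offset [-55.4 -20.3   1. ] rot [0.0004 0.0041 0.0044]
1909 ((635.5066528320312, 2.67999267578125), (29.688690185546875, 182.2396240234375), 11.977510452270508)
```

Wrist view: doll head at (288,142) on its plate, blue grip at (316,278), pink decoy (370,345), and compass at (60–185, 0–40).

```bash
python3 -c "
from h import *
w=np.load('w1.npz');P=w['P'];
q=P[(P[...,2]>.1)&(P[...,2]<.12)&(abs(P[...,0]-.62)<.035)&(abs(P[...,1]-.078)<.035)];r=cv2.minAreaRect((q[:,:2]*1000).astype(np.float32));print('post',len(q),r)
w=np.load('w0.npz');P=w['P'];h=cv2.cvtColor(w['img'],cv2.COLOR_RGB2HSV);H,S,V=[h[...,i].astype(int) for i in range(3)]
def rep(n,m):
    k=cv2.connectedComponentsWithStats(m.astype(np.uint8));i=1+k[2][1:,4].argmax();q=P[k[1]==i];r=cv2.minAreaRect((q[:,:2]*1000).astype(np.float32));print(n,len(q),k[3][i].round(),np.round(r[0],1),np.round(r[1],1),r[2],q.mean(0).round(4),np.percentile(q,[2,98],axis=0).round(3).tolist())
rep('griptop',(H>100)&(H<125)&(S>120)&(V>50)&(P[...,2]>.047))
rep('griptall',(H>100)&(H<125)&(S>120)&(V>50))
rep('plate',(P[...,2]>.004)&(P[...,2]<.03)&(P[...,0]>.455)&(P[...,0]<.545)&(P[...,1]<-.22)&(P[...,1]>-.32)&(V>160))
rep('bar',(P[...,2]>.004)&(P[...,2]<.03)&(P[...,0]>.39)&(P[...,0]<.455)&(P[...,1]<-.22)&(P[...,1]>-.32)&(V>160))
rep('doll',(P[...,2]>.075)&(P[...,2]<.11)&(P[...,0]>.45)&(P[...,1]<-.22))
rep('compass',(S<60)&(P[...,2]>.003)&(P[...,2]<.02)&(P[...,0]>.55)&(P[...,1]>-.25))
print('compass near edge x')
"
```

```text
post 1415 ((619.7420043945312, 77.4598617553711), (29.23337745666504, 29.59012794494629), 1.123696208000183)
griptop 765 [317. 283.] [ 364.9 -274.4] [35.3 18.7] 1.9235914945602417 [ 0.3663 -0.2745  0.0544] [[0.349, -0.283, 0.049], [0.382, -0.265, 0.056]]
griptall 1009 [317. 277.] [ 364.9 -274.4] [35.3 18.7] 1.9235914945602417 [nan nan nan] [[nan, nan, nan], [nan, nan, nan]]
plate 4351 [291. 137.] [ 493.4 -269.4] [76.9 76.2] 1.678753137588501 [ 0.4957 -0.2709  0.0081] [[0.457, -0.306, 0.006], [0.531, -0.233, 0.013]]
bar 1067 [305. 213.] [ 422.6 -271.7] [65.  16.2] 1.6894912719726562 [ 0.4232 -0.2719  0.0118] [[0.391, -0.28, 0.01], [0.454, -0.264, 0.013]]
doll 1326 [284. 144.] [ 492.6 -269.5] [30.  32.3] 69.7526626586914 [ 0.4933 -0.2711  0.0863] [[0.478, -0.283, 0.076], [0.507, -0.257, 0.093]]
compass 1624 [141.  20.] [ 614.8 -156.1] [83.2 32.9] 79.20630645751953 [ 0.6143 -0.1609  0.0072] [[0.605, -0.196, 0.004], [0.633, -0.116, 0.009]]
compass near edge x
```

>>> jog_arm([
  {"offset":[-20,-8,0],"delta_rot":[0,0,0],"claw":1},
  {"offset":[-45,-16,0],"delta_rot":[0,0.004,0.004],"claw":1},
  {"offset":[-55,-20,10],"delta_rot":[0,0.004,0.004],"claw":1},
  {"offset":[-55.5,-20.5,40],"delta_rot":[0,0.004,0.004],"claw":1},
  {"offset":[-55.5,-20.5,60],"delta_rot":[0,0.004,0.004],"claw":1},
  {"offset":[-55.5,-20.5,80],"delta_rot":[0,0.004,0.004],"claw":1},
  {"offset":[-55.5,-20.5,90],"delta_rot":[0,0.004,0.004],"claw":1},
  {"offset":[-55.5,-20.5,90],"delta_rot":[0,0.004,0.004],"claw":1},
])

```text
time_s: 2.6
tool_pos: [0.6203, 0.0836, 0.1485]
tool_rot: [179.9, 0.1, -99.1]
wrist_force: [-0.9, 0.8, -0.0]
gripper_width: 0.0855
```

```bash
python3 -c "
from h import *
go(619.5,77.7,63,-99.35)"
```

```text
t 2.6 pos [620.3  83.6 148.5] [ 1.7986e+02  1.0000e-01 -9.9070e+01] F [-0.9  0.8 -0. ] w 85.5 -> offset [ 6.1 -0.4 85.5] rot [0.0025 0.0017 0.005 ]
```

>>> jog_arm([
  {"offset":[6,-0.4,10],"delta_rot":[0.0025,0.002,0.005],"claw":1},
  {"offset":[6,-0.4,25],"delta_rot":[0.0025,0.002,0.005],"claw":1},
  {"offset":[6,-0.4,45],"delta_rot":[0.0025,0.002,0.005],"claw":1},
  {"offset":[6,-0.4,65],"delta_rot":[0.0025,0.002,0.005],"claw":1},
  {"offset":[6,-0.4,78],"delta_rot":[0.0025,0.002,0.005],"claw":1},
  {"offset":[6,-0.4,85],"delta_rot":[0.0025,0.002,0.005],"claw":1},
  {"offset":[6,-0.4,85.5],"delta_rot":[0.0025,0.002,0.005],"claw":1},
  {"offset":[6,-0.4,85.5],"delta_rot":[0.0025,0.002,0.005],"claw":0},
])

```text
time_s: 3.4
tool_pos: [0.6199, 0.0778, 0.0634]
tool_rot: [-180.0, -0.0, -99.4]
wrist_force: [-0.1, 0.1, 0.4]
gripper_width: 0.0731
```

>>> jog_arm([
  {"offset":[0,0,0],"delta_rot":[0,0,0],"claw":-1},
  {"offset":[0,0,0],"delta_rot":[0,0,0],"claw":-1},
  {"offset":[0,0,0],"delta_rot":[0,0,0],"claw":-1},
  {"offset":[0,0,0],"delta_rot":[0,0,0],"claw":-1},
  {"offset":[0,0,0],"delta_rot":[0,0,0],"claw":-1},
  {"offset":[0,0,0],"delta_rot":[0,0,0],"claw":-1},
  {"offset":[0,0,0],"delta_rot":[0,0,0],"claw":-1},
  {"offset":[0,0,0],"delta_rot":[0,0,0],"claw":-1},
], newtons=60)

```text
time_s: 4.2
tool_pos: [0.6202, 0.0776, 0.0641]
tool_rot: [-179.9, -0.0, -99.4]
wrist_force: [-1.3, -0.8, 5.8]
gripper_width: 0.0288
```

```bash
python3 -c "
from h import *
s=state();z=s['tool_pos'][2]*1000
go(475,282,z+40,-99.35)"
```

```text
t 4.2 pos [620.2  77.6  64.1] [-1.7992e+02 -1.0000e-02 -9.9370e+01] F [-1.3 -0.8  5.8] w 28.8 -> offset [-178.   176.5  -40.3] rot [-0.0014 -0.0001 -0.0003]
```

>>> jog_arm([
  {"offset":[0,0,-8],"delta_rot":[0,0,0],"claw":-1},
  {"offset":[0,0,-22],"delta_rot":[0,0,0],"claw":-1},
  {"offset":[-2,2,-36],"delta_rot":[0,0,0],"claw":-1},
  {"offset":[-12,12,-40],"delta_rot":[0,0,0],"claw":-1},
  {"offset":[-28,28,-40],"delta_rot":[0,0,0],"claw":-1},
  {"offset":[-46,46,-40],"delta_rot":[0,0,0],"claw":-1},
  {"offset":[-66,66,-40],"delta_rot":[0,0,0],"claw":-1},
  {"offset":[-86,86,-40],"delta_rot":[0,0,0],"claw":-1},
])

```text
time_s: 5.0
tool_pos: [0.5479, 0.1781, 0.1044]
tool_rot: [-179.9, 0.0, -99.3]
wrist_force: [1.3, 0.3, -4.2]
gripper_width: 0.0288
```

```bash
python3 -c "
from h import *
go(475,282,104.3,-99.35)"
```

```text
t 5.0 pos [547.9 178.1 104.4] [-1.7991e+02  1.0000e-02 -9.9340e+01] F [ 1.3  0.3 -4.2] w 28.8 -> offset [-90.7  88.8   0. ] rot [-0.0016  0.0002  0.0002]
```

>>> jog_arm([
  {"offset":[-20,20,0],"delta_rot":[0,0,0],"claw":-1},
  {"offset":[-40,40,0],"delta_rot":[0,0,0],"claw":-1},
  {"offset":[-58,57,0],"delta_rot":[0,0,0],"claw":-1},
  {"offset":[-74,73,0],"delta_rot":[0,0,0],"claw":-1},
  {"offset":[-85,84,0],"delta_rot":[0,0,0],"claw":-1},
  {"offset":[-91,89,4],"delta_rot":[0,0,0],"claw":-1},
  {"offset":[-91,89,14],"delta_rot":[0,0,0],"claw":-1},
  {"offset":[-91,89,22],"delta_rot":[0,0,0],"claw":-1},
])

```text
time_s: 5.8
tool_pos: [0.475, 0.2817, 0.0814]
tool_rot: [-179.9, -0.0, -99.4]
wrist_force: [0.2, 0.1, -4.6]
gripper_width: 0.0289
```

```bash
python3 -c "
from h import *
go(475,282,67.5,-99.35)
P,im=wrist();np.savez('w2.npz',P=P,img=im)
h=cv2.cvtColor(im,cv2.COLOR_RGB2HSV)
c=camera('top');Q=pts(c);hh=cv2.cvtColor(c['img'],cv2.COLOR_RGB2HSV)
t=np.load('scene0.npz');Ps=t['P'];hs=cv2.cvtColor(t['img'],cv2.COLOR_RGB2HSV)
m=(hs[...,0]>8)&(hs[...,0]<20)&(hs[...,2]>170)&(abs(Ps[...,0]-.475)<.06)&(abs(Ps[...,1]-.282)<.06)
print('pad scene',cv2.minEnclosingCircle((Ps[m][:,:2]*1000).astype(np.float32)))
t=np.load('top0.npz');Ps=t['P'];hs=cv2.cvtColor(t['img'],cv2.COLOR_RGB2HSV)
m=(hs[...,2]>200)&(abs(Ps[...,0]-.475)<.06)&(abs(Ps[...,1]-.282)<.06)
print('pad top',cv2.minEnclosingCircle((Ps[m][:,:2]*1000).astype(np.float32)))
"
```

```text
t 5.8 pos [475.  281.7  81.4] [-1.7991e+02 -1.0000e-02 -9.9360e+01] F [ 0.2  0.1 -4.6] w 28.9 -> offset [-0.3  0.  13.9] rot [-0.0017 -0.0002 -0.0001]
pad scene ((473.755859375, 280.829833984375), 51.71733474731445)
pad top ((476.96551513671875, 280.24664306640625), 49.15678787231445)
```

>>> jog_arm([
  {"offset":[0,0,5],"delta_rot":[0,0,0],"claw":-1},
  {"offset":[0,0,10],"delta_rot":[0,0,0],"claw":-1},
  {"offset":[0,0,13],"delta_rot":[0,0,0],"claw":-1},
  {"offset":[0,0,14.5],"delta_rot":[0,0,0],"claw":-1},
  {"offset":[0,0,14.5],"delta_rot":[0,0,0],"claw":-1},
  {"offset":[0,0,14],"delta_rot":[0,0,0],"claw":-0.2},
  {"offset":[0,0,13.5],"delta_rot":[0,0,0],"claw":0.4},
  {"offset":[0,0,13.5],"delta_rot":[0,0,0],"claw":1},
])

```text
time_s: 6.7
tool_pos: [0.4748, 0.2811, 0.0673]
tool_rot: [-180.0, -0.1, -99.4]
wrist_force: [0.5, -1.5, 0.0]
gripper_width: 0.0623
```

>>> jog_arm([
  {"offset":[0,0,0],"delta_rot":[0,0,0],"claw":1},
  {"offset":[0,0,0],"delta_rot":[0,0,0],"claw":1},
  {"offset":[0,0,0],"delta_rot":[0,0,0],"claw":1},
  {"offset":[0,0,0],"delta_rot":[0,0,0],"claw":1},
  {"offset":[0,0,-10],"delta_rot":[0,0,0],"claw":1},
  {"offset":[0,0,-30],"delta_rot":[0,0,0],"claw":1},
  {"offset":[0,0,-60],"delta_rot":[0,0,0],"claw":1},
  {"offset":[0,0,-90],"delta_rot":[0,0,0],"claw":1},
])

```text
time_s: 7.5
tool_pos: [0.4746, 0.2812, 0.1589]
tool_rot: [180.0, -0.1, -99.4]
wrist_force: [0.0, 0.5, 1.1]
gripper_width: 0.0854
```

```bash
python3 -c "
from h import *
go(475,282,250,-99.35)
P,im=wrist()
q=P[(P[...,2]>.1)&(P[...,2]<.125)&(abs(P[...,0]-.475)<.03)&(abs(P[...,1]-.282)<.03)];print(len(q),cv2.minAreaRect((q[:,:2]*1000).astype(np.float32)),q.mean(0))
"
```

```text
t 7.5 pos [474.6 281.2 158.9] [ 1.80e+02 -8.00e-02 -9.94e+01] F [0.  0.5 1.1] w 85.4 -> offset [ -0.8  -0.3 -91.1] rot [ 0.0001 -0.0014 -0.0008]
2723 ((474.3913879394531, 280.3709411621094), (29.572986602783203, 29.34840202331543), 37.77147674560547) [0.47611317 0.28018082 0.11197374]
```

Post stands at (474.5, 280.5) mm, top 112 mm, well centred on the pad. Now to the paddle.

```bash
python3 -c "
from h import *
go(520,20,200,-95)
go(450,-160,200,-90)"
```

```text
t 7.55 pos [476.4 282.5 163.7] [-1.7975e+02  1.4000e-01 -9.9410e+01] F [2.3 2.2 5.3] w 85.8 -> offset [251.8 -86.1 -36.5] rot [-0.0045  0.0024 -0.0769]
t 7.55 pos [476.4 282.5 163.7] [-1.7975e+02  1.4000e-01 -9.9410e+01] F [2.3 2.2 5.3] w 85.8 -> offset [440.8 -46.5 -37.2] rot [-0.0046  0.0022 -0.1642]
```

>>> jog_arm([
  {"offset":[15,-5,-25],"delta_rot":[0,0,0],"claw":1},
  {"offset":[45,-16,-36],"delta_rot":[0,0,-0.02],"claw":1},
  {"offset":[90,-31,-36],"delta_rot":[0,0,-0.04],"claw":1},
  {"offset":[135,-46,-36],"delta_rot":[0,0,-0.05],"claw":1},
  {"offset":[180,-61,-36],"delta_rot":[0,0,-0.07],"claw":1},
  {"offset":[225,-74,-36],"delta_rot":[0,0,-0.09],"claw":1},
  {"offset":[270,-80,-36],"delta_rot":[0,0,-0.12],"claw":1},
  {"offset":[315,-76,-37],"delta_rot":[0,0,-0.14],"claw":1},
])

```text
time_s: 8.35
tool_pos: [0.5, -0.0428, 0.2008]
tool_rot: [-179.7, 0.1, -91.3]
wrist_force: [-0.6, -0.9, 0.2]
gripper_width: 0.0856
```

```bash
python3 -c "
from h import *
go(364.5,-274.2,190,-88.2)"
```

```text
t 8.35 pos [500.  -42.8 200.8] [-1.7967e+02  1.2000e-01 -9.1340e+01] F [-0.6 -0.9  0.2] w 85.6 -> offset [234.6 130.1   9.6] rot [-0.0058  0.0019 -0.0548]
```

>>> jog_arm([
  {"offset":[40,22,2],"delta_rot":[0,0,-0.01],"claw":1},
  {"offset":[80,44,4],"delta_rot":[0,0,-0.02],"claw":1},
  {"offset":[120,66,6],"delta_rot":[0,0,-0.03],"claw":1},
  {"offset":[160,88,8],"delta_rot":[-0.006,0.002,-0.04],"claw":1},
  {"offset":[195,108,9],"delta_rot":[-0.006,0.002,-0.05],"claw":1},
  {"offset":[220,122,9],"delta_rot":[-0.006,0.002,-0.055],"claw":1},
  {"offset":[234.5,130,9],"delta_rot":[-0.006,0.002,-0.055],"claw":1},
  {"offset":[234.5,130,9],"delta_rot":[-0.006,0.002,-0.055],"claw":1},
])

```text
time_s: 9.15
tool_pos: [0.3635, -0.2759, 0.1912]
tool_rot: [-180.0, -0.0, -88.4]
wrist_force: [1.1, 0.2, 0.4]
gripper_width: 0.0853
```

```bash
python3 -c "
from h import *
P,im=wrist();h=cv2.cvtColor(im,cv2.COLOR_RGB2HSV)
m=(h[...,0]>100)&(h[...,0]<125)&(h[...,1]>120)&(h[...,2]>50)&(P[...,2]>.047)&(P[...,2]<.065);q=P[m]
print(len(q),cv2.minAreaRect((q[:,:2]*1000).astype(np.float32)),q.mean(0))
go(364.5,-274.2,30,-88.2)"
```

```text
1168 ((364.6960144042969, -274.091796875), (34.6046257019043, 18.47187614440918), 1.8245173692703247) [ 0.36547187 -0.27427331  0.05460875]
t 9.2 pos [ 364.4 -274.6  191.1] [-1.7997e+02 -1.0000e-02 -8.8300e+01] F [-0.4  1.   0.7] w 85.6 -> offset [-5.000e-01 -1.000e-01  1.611e+02] rot [-0.0005 -0.0003 -0.0017]
```

>>> jog_arm([
  {"offset":[0,0,15],"delta_rot":[0,0,0],"claw":1},
  {"offset":[0,0,45],"delta_rot":[0,0,0],"claw":1},
  {"offset":[0,0,80],"delta_rot":[0,0,0],"claw":1},
  {"offset":[-0.5,0,110],"delta_rot":[0,0,0],"claw":1},
  {"offset":[-0.5,0,135],"delta_rot":[0,0,0],"claw":0.5},
  {"offset":[-0.5,0,152],"delta_rot":[0,0,-0.002],"claw":0.2},
  {"offset":[-0.5,0,160],"delta_rot":[0,0,-0.002],"claw":0},
  {"offset":[-0.5,0,161],"delta_rot":[0,0,-0.002],"claw":-0.1},
])

```text
time_s: 10.0
tool_pos: [0.3647, -0.2733, 0.0296]
tool_rot: [180.0, 0.0, -88.1]
wrist_force: [0.2, 0.1, 0.2]
gripper_width: 0.0389
```

>>> jog_arm([
  {"offset":[0,0,0],"delta_rot":[0,0,0],"claw":-0.2},
  {"offset":[0,0,0],"delta_rot":[0,0,0],"claw":-0.3},
  {"offset":[0,0,0],"delta_rot":[0,0,0],"claw":-0.4},
  {"offset":[0,0,0],"delta_rot":[0,0,0],"claw":-0.45},
  {"offset":[0,0,0],"delta_rot":[0,0,0],"claw":-0.5},
  {"offset":[0,0,0],"delta_rot":[0,0,0],"claw":-0.55},
  {"offset":[0,0,0],"delta_rot":[0,0,0],"claw":-0.6},
  {"offset":[0,0,0],"delta_rot":[0,0,0],"claw":-0.8},
], newtons=40)

```text
time_s: 10.8
tool_pos: [0.365, -0.2737, 0.0301]
tool_rot: [-180.0, 0.0, -88.2]
wrist_force: [-1.3, 0.1, 9.0]
gripper_width: 0.0194
```

>>> jog_arm([
  {"offset":[0,0,0],"delta_rot":[0,0,0],"claw":-1},
  {"offset":[0,0,0],"delta_rot":[0,0,0],"claw":-1},
  {"offset":[0,0,0],"delta_rot":[0,0,0],"claw":-1},
  {"offset":[0,0,0],"delta_rot":[0,0,0],"claw":-1},
  {"offset":[0,0,0],"delta_rot":[0,0,0],"claw":-1},
  {"offset":[0,0,0],"delta_rot":[0,0,0],"claw":-1},
  {"offset":[0,0,0],"delta_rot":[0,0,0],"claw":-1},
  {"offset":[0,0,0],"delta_rot":[0,0,0],"claw":-1},
])

```text
time_s: 11.6
tool_pos: [0.3649, -0.2737, 0.0301]
tool_rot: [-180.0, 0.0, -88.2]
wrist_force: [-1.4, -1.1, 4.2]
gripper_width: 0.0198
```

```bash
python3 -c "
from h import *
go(400,-170,31,-88.2)
P,im=wrist('pics/w3.png');q=P[(P[...,2]>.075)&(P[...,2]<.11)&(P[...,0]>.45)&(P[...,0]<.54)&(P[...,1]<-.22)&(P[...,1]>-.32)];print(len(q),q.mean(0))"
```

```text
t 11.6 pos [ 364.9 -273.7   30.1] [-1.7998e+02  1.0000e-02 -8.8160e+01] F [-1.4 -1.1  4.2] w 19.8 -> offset [-102.5  -38.4   -0.9] rot [-0.0004  0.0001  0.0007]
0 [nan nan nan]<string>:4: RuntimeWarning: Mean of empty slice.
  ret = um.true_divide(
```

>>> jog_arm([
  {"offset":[-2,-1,0],"delta_rot":[0,0,0],"claw":-1},
  {"offset":[-8,-3,0],"delta_rot":[0,0,0],"claw":-1},
  {"offset":[-17,-6,0],"delta_rot":[0,0,0],"claw":-1},
  {"offset":[-28,-10,0],"delta_rot":[0,0,0],"claw":-1},
  {"offset":[-40,-14,0],"delta_rot":[0,0,0],"claw":-1},
  {"offset":[-50,-18,0],"delta_rot":[0,0,0],"claw":-1},
  {"offset":[-57,-21,0],"delta_rot":[0,0,0],"claw":-1},
  {"offset":[-61,-22,0],"delta_rot":[0,0,0],"claw":-1},
])

```text
time_s: 12.45
tool_pos: [0.3854, -0.211, 0.0301]
tool_rot: [-180.0, 0.0, -88.1]
wrist_force: [-0.7, -2.6, 0.4]
gripper_width: 0.0191
```

```bash
python3 -c "
from h import *
go(405,-150,30,-88.2)
c=camera('scene');cv2.imwrite('pics/s1.png',cv2.resize(c['img'][150:390,120:440,::-1],(640,480)))"
```

```text
t 12.45 pos [ 385.4 -211.    30.1] [-1.7998e+02  2.0000e-02 -8.8080e+01] F [-0.7 -2.6  0.4] w 19.1 -> offset [-60.3 -21.6   0.1] rot [-0.0004  0.0003  0.002 ]
```

View pics/s1.png

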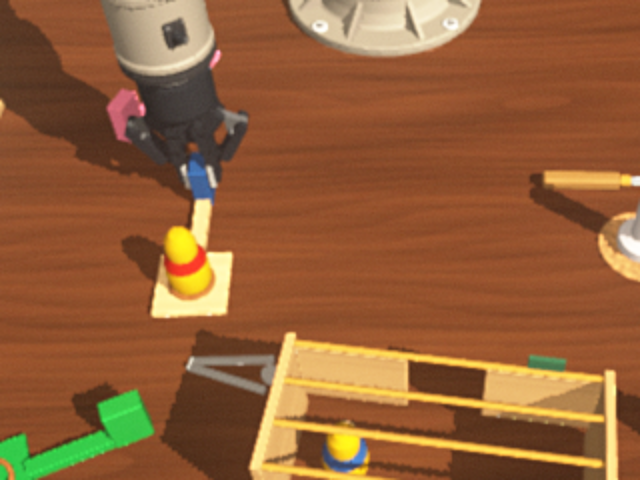

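The picture (crop) shows the doll upright in its rim (188,270), the grip held (198,178), and the plate well clear of the compass (190–275, 355–390). Continue.

>>> jog_arm([
  {"offset":[-2,-1,0],"delta_rot":[0,0,0],"claw":-1},
  {"offset":[-8,-3,0],"delta_rot":[0,0,0],"claw":-1},
  {"offset":[-17,-6,0],"delta_rot":[0,0,0],"claw":-1},
  {"offset":[-28,-10,0],"delta_rot":[0,0,0],"claw":-1},
  {"offset":[-40,-14,0],"delta_rot":[0,0,0],"claw":-1},
  {"offset":[-50,-18,0],"delta_rot":[0,0,0],"claw":-1},
  {"offset":[-57,-21,0],"delta_rot":[0,0,0],"claw":-1},
  {"offset":[-60,-22,0],"delta_rot":[0,0,0],"claw":-1},
])

```text
time_s: 13.3
tool_pos: [0.4057, -0.149, 0.0301]
tool_rot: [-180.0, 0.0, -88.0]
wrist_force: [-1.1, -1.7, 0.1]
gripper_width: 0.0194
```

>>> jog_arm([
  {"offset":[-2,-1,0],"delta_rot":[0,0,0],"claw":-1},
  {"offset":[-8,-2,0],"delta_rot":[0,0,0],"claw":-1},
  {"offset":[-17,-5,0],"delta_rot":[0,0,0],"claw":-1},
  {"offset":[-28,-8,0],"delta_rot":[0,0,0.005],"claw":-1},
  {"offset":[-40,-11,0],"delta_rot":[0,0,0.01],"claw":-1},
  {"offset":[-50,-13,0],"delta_rot":[0,0,0.015],"claw":-1},
  {"offset":[-57,-15,0],"delta_rot":[0,0,0.018],"claw":-1},
  {"offset":[-60,-16,0],"delta_rot":[0,0,0.02],"claw":-1},
])

```text
time_s: 14.1
tool_pos: [0.4198, -0.0877, 0.0301]
tool_rot: [-180.0, 0.0, -89.1]
wrist_force: [-0.3, -0.8, -1.2]
gripper_width: 0.0195
```

```bash
python3 -c "
from h import *
go(440,-30,30,-90)
go(452,89,30,-99.35)"
```

```text
t 14.1 pos [419.8 -87.7  30.1] [-1.7998e+02  4.0000e-02 -8.9100e+01] F [-0.3 -0.8 -1.2] w 19.5 -> offset [-57.4 -21.1   0.2] rot [-0.0004  0.0007  0.0157]
t 14.1 pos [419.8 -87.7  30.1] [-1.7998e+02  4.0000e-02 -8.9100e+01] F [-0.3 -0.8 -1.2] w 19.5 -> offset [-176.2  -35.     0.3] rot [-0.0003  0.0008  0.1789]
```

>>> jog_arm([
  {"offset":[-2,-1,0],"delta_rot":[0,0,0],"claw":-1},
  {"offset":[-8,-3,0],"delta_rot":[0,0,0],"claw":-1},
  {"offset":[-17,-6,0],"delta_rot":[0,0,0.004],"claw":-1},
  {"offset":[-28,-10,0],"delta_rot":[0,0,0.008],"claw":-1},
  {"offset":[-39,-14,0],"delta_rot":[0,0,0.01],"claw":-1},
  {"offset":[-49,-18,0],"delta_rot":[0,0,0.013],"claw":-1},
  {"offset":[-55,-20,0],"delta_rot":[0,0,0.016],"claw":-1},
  {"offset":[-57,-21,0],"delta_rot":[0,0,0.016],"claw":-1},
])

```text
time_s: 14.9
tool_pos: [0.4401, -0.0294, 0.0301]
tool_rot: [-180.0, 0.0, -90.0]
wrist_force: [0.3, -1.3, -0.4]
gripper_width: 0.0196
```

>>> jog_arm([
  {"offset":[-2,0,0],"delta_rot":[0,0,0.002],"claw":-1},
  {"offset":[-8,-1,0],"delta_rot":[0,0,0.01],"claw":-1},
  {"offset":[-17,-2,0],"delta_rot":[0,0,0.022],"claw":-1},
  {"offset":[-28,-3,0],"delta_rot":[0,0,0.036],"claw":-1},
  {"offset":[-40,-4,0],"delta_rot":[0,0,0.052],"claw":-1},
  {"offset":[-50,-5,0],"delta_rot":[0,0,0.066],"claw":-1},
  {"offset":[-57,-6,0],"delta_rot":[0,0,0.076],"claw":-1},
  {"offset":[-60,-6,0],"delta_rot":[0,0,0.08],"claw":-1},
])

```text
time_s: 15.7
tool_pos: [0.4461, 0.0312, 0.0302]
tool_rot: [-180.0, 0.1, -94.5]
wrist_force: [-0.1, -0.9, -2.4]
gripper_width: 0.0192
```

```bash
python3 -c "
from h import *
go(452,89,30,-99.35)"
```

```text
t 15.7 pos [446.1  31.2  30.2] [-1.7998e+02  6.0000e-02 -9.4530e+01] F [-0.1 -0.9 -2.4] w 19.2 -> offset [-58.1  -1.3   0.2] rot [-0.0003  0.001   0.0841]
```

>>> jog_arm([
  {"offset":[-2,0,0],"delta_rot":[0,0,0.002],"claw":-1},
  {"offset":[-8,0,0],"delta_rot":[0,0,0.01],"claw":-1},
  {"offset":[-17,0,0],"delta_rot":[0,0,0.022],"claw":-1},
  {"offset":[-28,-1,0],"delta_rot":[0,0,0.038],"claw":-1},
  {"offset":[-39,-1,0],"delta_rot":[0,0,0.055],"claw":-1},
  {"offset":[-49,-1,0],"delta_rot":[0,0,0.07],"claw":-1},
  {"offset":[-56,-1,0],"delta_rot":[0,0,0.08],"claw":-1},
  {"offset":[-58,-1,0],"delta_rot":[0,0,0.084],"claw":-1},
])

```text
time_s: 16.5
tool_pos: [0.4518, 0.09, 0.0302]
tool_rot: [-180.0, 0.1, -99.3]
wrist_force: [0.8, -0.3, -1.7]
gripper_width: 0.0192
```

Run:
```python
from h import *
go(605.6,64.2,30,-99.35)
# rack frame & doll from both fixed cameras
ex=np.array([np.cos(np.radians(-9.35)),np.sin(np.radians(-9.35))]);ey=np.array([-ex[1],ex[0]]);O=np.array([.7285,.044])
for n in("top","scene"):
    c=camera(n);P=pts(c);h=cv2.cvtColor(c["img"],cv2.COLOR_RGB2HSV);H,S,V=[h[...,i].astype(int) for i in range(3)]
    D=P[...,:2]-O;rx,ry,Z=D@ex,D@ey,P[...,2]
    red=((H<6)|(H>174))&(S>150)&(rx<-100)&(rx>-200 if 0 else True)&(abs(ry)<.06)&(rx>-.22)&(rx<-.06)&(Z>.03) if 0 else (abs(ry)<.06)&(rx>-.22)&(rx<-.08)&(Z>.03)
    def st(nm,m): print(n,nm,m.sum(),"rx",np.percentile(rx[m],[2,50,98]).round(4),"ry",np.percentile(ry[m],[2,50,98]).round(4),"z",np.percentile(Z[m],[2,98]).round(3))
    st("doll",red)
    st("plate",(abs(ry)<.08)&(rx>-.22)&(rx<-.08)&(Z>.003)&(Z<.012)&(V>150))
    b=(rx>-.065)&(rx<-.035)&(Z>.05)&(Z<.108)
    st("boardL",b&(ry>.02)&(ry<.12));st("boardR",b&(ry<-.02)&(ry>-.12))
    cv2.imwrite(f"pics/{n}2.png",cv2.resize((c["img"][200:440,230:470] if n=="scene" else c["img"][100:280,220:400])[...,::-1],(600,600),interpolation=cv2.INTER_CUBIC))
```

```text
t 16.5 pos [451.8  90.   30.2] [-1.7998e+02  7.0000e-02 -9.9310e+01] F [ 0.8 -0.3 -1.7] w 19.2 -> offset [   0.6 -155.9    0.3] rot [-0.0003  0.0012  0.0007]
top doll 9 rx [-0.2197 -0.2178 -0.213 ] ry [-0.0252 -0.0187 -0.0056] z [0.365 0.395]
top plate 90 rx [-0.1544 -0.1241 -0.0906] ry [-0.0695 -0.0267  0.0671] z [0.003 0.012]
top boardL 215 rx [-0.0556 -0.0534 -0.0487] ry [0.0352 0.0768 0.1179] z [0.052 0.107]
top boardR 205 rx [-0.0557 -0.0537 -0.0501] ry [-0.1182 -0.0769 -0.0365] z [0.052 0.108]
scene doll 1087 rx [-0.2195 -0.1574 -0.1298] ry [-0.0292 -0.0093  0.0202] z [0.034 0.393]
scene plate 626 rx [-0.1872 -0.1367 -0.1161] ry [-0.0349  0.0061  0.0392] z [0.006 0.011]
scene boardL 700 rx [-0.0464 -0.0451 -0.0438] ry [0.0359 0.0774 0.1184] z [0.061 0.107]
scene boardR 669 rx [-0.0468 -0.0455 -0.0442] ry [-0.118  -0.0761 -0.0344] z [0.061 0.106]
```

View pics/scene2.png

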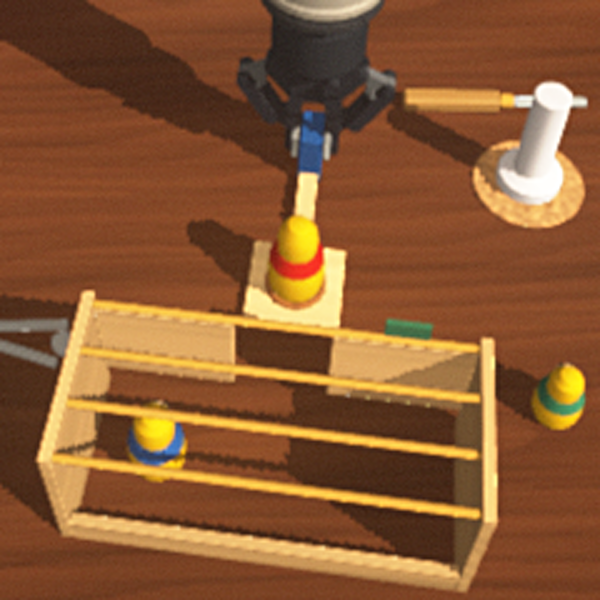

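The view shows the doll upright (298,262) in line with the mouth (235–330 px), the post on the cork pad at right, and bystanders untouched. Quick doll lateral check before entering.

```bash
cat >> h.py <<'E'
ex=np.array([np.cos(np.radians(-9.35)),np.sin(np.radians(-9.35))]);ey=np.array([-ex[1],ex[0]]);O=np.array([.7285,.044])
def doll():
    "doll in the rack frame from both fixed cameras"
    s=state();t=(s["tool_pos"][:2]-O);a=np.radians(s["tool_rot"][2]+90);print("tcp rack",t@ex*1000,t@ey*1000,"doll by tool",(t+.1295*np.array([np.cos(a),np.sin(a)]))@np.c_[ex,ey]*1000)
    for n in("top","scene"):
        c=camera(n);P=pts(c);h=cv2.cvtColor(c["img"],cv2.COLOR_RGB2HSV);H,S,V=[h[...,i].astype(int) for i in range(3)]
        D=P[...,:2]-O;rx,ry,Z=D@ex*1000,D@ey*1000,P[...,2]
        red=((H<6)|(H>172))&(S>160)&(Z>.03)&(Z<.075)&(rx>-230)&(abs(ry)<130)
        hd=(H>18)&(H<33)&(S>170)&(Z>.085)&(Z<.099)&(rx>-230)&(abs(ry)<130)
        for k,m in(("red",red),("head",hd)):
            if m.sum()>3: print(n,k,m.sum(),"rx",np.percentile(rx[m],[3,97]).round(1),"ry",np.percentile(ry[m],[3,97]).round(1),"z",np.median(Z[m]).round(3))
        yield c
E
python3 -c "
from h import *
list(doll())"
```

```text
tcp rack -280.4927371147279 -0.255858055049428 doll by tool [-1.50992786e+02 -1.42927912e-01]
scene red 122 rx [-154.4 -131.5] ry [-18.2  19.7] z 0.055
scene head 110 rx [-157.5 -139.1] ry [-9.8 12.3] z 0.09
```

>>> jog_arm([
  {"offset":[0,-3,0],"delta_rot":[0,0,0],"claw":-1},
  {"offset":[0,-10,0],"delta_rot":[0,0,0],"claw":-1},
  {"offset":[0,-21,0],"delta_rot":[0,0,0],"claw":-1},
  {"offset":[0,-35,0],"delta_rot":[0,0,0],"claw":-1},
  {"offset":[0,-50,0],"delta_rot":[0,0,0],"claw":-1},
  {"offset":[0,-63,0],"delta_rot":[0,0,0],"claw":-1},
  {"offset":[0,-72,0],"delta_rot":[0,0,0],"claw":-1},
  {"offset":[0,-76,0],"delta_rot":[0,0,0],"claw":-1},
])

```text
time_s: 17.5
tool_pos: [0.5277, 0.0761, 0.0301]
tool_rot: [-180.0, 0.1, -99.4]
wrist_force: [-3.1, 1.4, 1.8]
gripper_width: 0.0193
```

```bash
python3 -c "
from h import *
go(605.6,64.2,30,-99.35)
list(doll())"
```

```text
t 17.5 pos [527.7  76.1  30.1] [-1.7998e+02  5.0000e-02 -9.9370e+01] F [-3.1  1.4  1.8] w 19.3 -> offset [ -0.9 -78.8   0.1] rot [-0.0004  0.0009 -0.0003]
tcp rack -203.36354918137962 -0.918612190930812 doll by tool [-73.86355403  -0.9540377 ]
scene red 129 rx [-74.8 -53.8] ry [-18.6  18.5] z 0.055
scene head 96 rx [-82.3 -66.7] ry [-10.5  11. ] z 0.091
```

Doll still centred (≈0 mm). Continue in.

>>> jog_arm([
  {"offset":[0,-3,0],"delta_rot":[0,0,0],"claw":-1},
  {"offset":[0,-10,0],"delta_rot":[0,0,0],"claw":-1},
  {"offset":[-0.3,-21,0],"delta_rot":[0,0,0],"claw":-1},
  {"offset":[-0.5,-35,0],"delta_rot":[0,0,0],"claw":-1},
  {"offset":[-0.5,-50,0],"delta_rot":[0,0,0],"claw":-1},
  {"offset":[-0.5,-64,0],"delta_rot":[0,0,0],"claw":-1},
  {"offset":[-0.5,-74,0],"delta_rot":[0,0,0],"claw":-1},
  {"offset":[-0.5,-79,0],"delta_rot":[0,0,0],"claw":-1},
])

```text
time_s: 18.4
tool_pos: [0.6059, 0.0638, 0.0301]
tool_rot: [-180.0, 0.1, -99.4]
wrist_force: [-7.3, 1.2, 8.7]
gripper_width: 0.0198
```

```bash
python3 -c "
from h import *
go(618.9,145.2,30,-99.35)
list(doll())"
```

```text
t 18.4 pos [605.9  63.8  30.1] [-1.7997e+02  5.0000e-02 -9.9360e+01] F [-7.3  1.2  8.7] w 19.8 -> offset [-82.4   0.5   0.2] rot [-0.0005  0.0009 -0.0002]
tcp rack -124.15418774944375 -0.38287125303480135 doll by tool [ 5.34580856 -0.41376724]
scene red 146 rx [ 4.3 25.4] ry [-18.1  19.4] z 0.055
scene head 104 rx [-5.1 16.5] ry [-9.  11.7] z 0.091
```

>>> jog_arm([
  {"offset":[-2,0,0],"delta_rot":[0,0,0],"claw":-1},
  {"offset":[-6,0,0],"delta_rot":[0,0,0],"claw":-1},
  {"offset":[-12,0,0],"delta_rot":[0,0,0],"claw":-1},
  {"offset":[-20,0,0],"delta_rot":[0,0,0],"claw":-1},
  {"offset":[-28,0,0],"delta_rot":[0,0,0],"claw":-1},
  {"offset":[-35,0,0],"delta_rot":[0,0,0],"claw":-1},
  {"offset":[-39,0,0],"delta_rot":[0,0,0],"claw":-1},
  {"offset":[-41,0,0],"delta_rot":[0,0,0],"claw":-1},
])

```text
time_s: 19.3
tool_pos: [0.6124, 0.1049, 0.0302]
tool_rot: [-180.0, 0.1, -99.3]
wrist_force: [0.7, -1.9, -1.0]
gripper_width: 0.0196
```

```bash
python3 -c "
from h import *
go(618.9,145.2,30,-99.35)
list(doll())"
```

```text
t 19.3 pos [612.4 104.9  30.2] [-1.7995e+02  6.0000e-02 -9.9330e+01] F [ 0.7 -1.9 -1. ] w 19.6 -> offset [-40.8   0.1   0.2] rot [-0.0009  0.001   0.0004]
tcp rack -124.47623926804053 41.22988078100716 doll by tool [ 5.02375078 41.28066042]
scene red 158 rx [ 3.6 24.7] ry [23.1 60.8] z 0.055
scene head 109 rx [-5.6 16.5] ry [31.6 54.2] z 0.091
```

>>> jog_arm([
  {"offset":[-2,0,0],"delta_rot":[0,0,0],"claw":-1},
  {"offset":[-6,0,0],"delta_rot":[0,0,0],"claw":-1},
  {"offset":[-12,0,0],"delta_rot":[0,0,0],"claw":-1},
  {"offset":[-20,0,0],"delta_rot":[0,0,0],"claw":-1},
  {"offset":[-28,0,0],"delta_rot":[0,0,0],"claw":-1},
  {"offset":[-35,0,0],"delta_rot":[0,0,0],"claw":-1},
  {"offset":[-39,0,0],"delta_rot":[0,0,0],"claw":-1},
  {"offset":[-41,0,0],"delta_rot":[0,0,0],"claw":-1},
])

```text
time_s: 20.2
tool_pos: [0.619, 0.1458, 0.0302]
tool_rot: [-180.0, 0.1, -99.3]
wrist_force: [0.8, -1.7, -1.4]
gripper_width: 0.0199
```

>>> jog_arm([
  {"offset":[0,0,0],"delta_rot":[0,0,0],"claw":-1},
  {"offset":[0,0,0],"delta_rot":[0,0,0],"claw":-1},
  {"offset":[0,0,0],"delta_rot":[0,0,0],"claw":-0.6},
  {"offset":[0,0,0],"delta_rot":[0,0,0],"claw":-0.45},
  {"offset":[0,0,0],"delta_rot":[0,0,0],"claw":-0.3},
  {"offset":[0,0,0],"delta_rot":[0,0,0],"claw":-0.1},
  {"offset":[0,0,0],"delta_rot":[0,0,0],"claw":0.1},
  {"offset":[0,0,0],"delta_rot":[0,0,0],"claw":0.1},
])

```text
time_s: 21.0
tool_pos: [0.619, 0.1457, 0.0302]
tool_rot: [-180.0, 0.1, -99.3]
wrist_force: [-0.3, -0.0, -0.2]
gripper_width: 0.0465
```

```bash
python3 -c "
from h import *
go(618.9,145.2,150,-99.35)
list(doll())"
```

```text
t 21.0 pos [619.  145.7  30.2] [-1.7995e+02  6.0000e-02 -9.9300e+01] F [-0.3 -0.  -0.2] w 46.5 -> offset [ 4.000e-01 -1.000e-01 -1.198e+02] rot [-0.0008  0.0011  0.0008]
tcp rack -124.55042682138516 82.556125196986 doll by tool [ 4.94953257 82.6586839 ]
scene red 156 rx [ 4.3 24.9] ry [ 64.3 101.8] z 0.055
scene head 118 rx [-5.8 17.1] ry [72.7 94.7] z 0.091
```

Doll at rack (~5, 83). Open a little more, rise straight up, and back off towards the robot.

>>> jog_arm([
  {"offset":[0,0,-8],"delta_rot":[0,0,0],"claw":0.1},
  {"offset":[0,0,-24],"delta_rot":[0,0,0],"claw":0.1},
  {"offset":[0,0,-45],"delta_rot":[0,0,0],"claw":0.1},
  {"offset":[0,0,-70],"delta_rot":[0,0,0],"claw":0.1},
  {"offset":[0,0,-100],"delta_rot":[0,0,0],"claw":0.1},
  {"offset":[0,15,-130],"delta_rot":[0,0,0],"claw":0.1},
  {"offset":[0,40,-160],"delta_rot":[0,0,0],"claw":0.1},
  {"offset":[0,70,-180],"delta_rot":[0,0,0],"claw":0.1},
])

```text
time_s: 21.9
tool_pos: [0.55, 0.1569, 0.2135]
tool_rot: [-179.8, 0.2, -99.4]
wrist_force: [0.1, 0.5, -0.1]
gripper_width: 0.047
```

>>> jog_arm([
  {"offset":[0,10,-10],"delta_rot":[0,0,0],"claw":0.1},
  {"offset":[30,20,-20],"delta_rot":[0,0,0],"claw":0.1},
  {"offset":[60,20,-20],"delta_rot":[0,0,0],"claw":0.1},
  {"offset":[60,20,-20],"delta_rot":[0,0,0],"claw":0.1},
  {"offset":[60,20,-20],"delta_rot":[0,0,0],"claw":0.1},
  {"offset":[60,20,-20],"delta_rot":[0,0,0],"claw":0.1},
  {"offset":[60,20,-20],"delta_rot":[0,0,0],"claw":0.1},
  {"offset":[60,20,-20],"delta_rot":[0,0,0],"claw":0.1},
])

```text
time_s: 22.7
tool_pos: [0.5205, 0.1014, 0.2332]
tool_rot: [-179.8, 0.1, -99.3]
wrist_force: [-0.5, 0.8, 0.1]
gripper_width: 0.0466
```

```bash
python3 -c "
from h import *
go(600,0,250,-99.35)
c=list(doll())[1];cv2.imwrite('pics/s3.png',cv2.resize(c['img'][200:440,190:510,::-1],(800,600)))
a=np.load('scene0.npz')['img'].astype(int);d=abs(c['img'].astype(int)-a).sum(2)>90
P=pts(c);q=P[(P[...,2]>.1)&(P[...,2]<.125)&(abs(P[...,0]-.475)<.04)&(abs(P[...,1]-.281)<.04)];print('post',len(q),q.mean(0))
for n,(r0,r1,c0,c1) in dict(compass=(322,345,210,250),small=(344,372,442,466),burn=(232,246,390,466),dry=(360,392,280,304)).items(): print(n,d[r0:r1,c0:c1].mean().round(3))"
```

```text
t 22.7 pos [520.5 101.4 233.2] [-1.7981e+02  1.5000e-01 -9.9310e+01] F [-0.5  0.8  0.1] w 46.6 -> offset [ 87.2 -95.  -16.8] rot [-0.0034  0.0026  0.0008]
tcp rack -214.6130254750567 22.877253505848273 doll by tool [-85.11306324  22.97615277]
scene red 154 rx [ 4.1 24.7] ry [ 64.3 101.8] z 0.056
scene head 120 rx [-6.  16.6] ry [72.7 94.6] z 0.091
post 191 [0.47953473 0.28000984 0.11128399]
compass 0.0
small 0.0
burn 0.175
dry 0.0
```

View pics/s3.png

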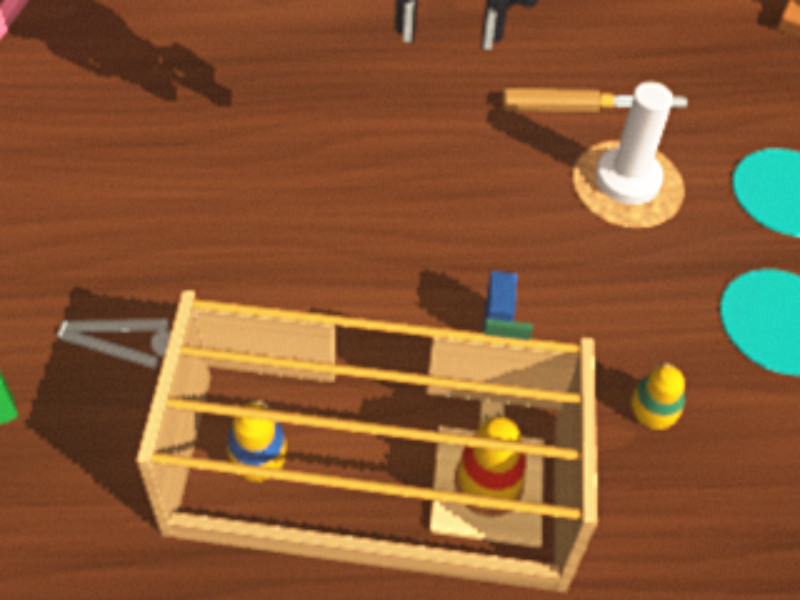

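The view shows the doll upright in the bay (492,465), the paddle released, and the post centred on the cork pad (630,170). The bystanders are unchanged; the burnisher pixels that changed are where the post now hides it.

```bash
python3 -c "
from h import *
print(close_job())"
```

```text
the job is handed in; nothing more can be done
None
```

The post is on its cork pad, the wet doll is in the empty bay on its paddle, and the job is handed in at about 23 s of the 64 s allowed; no verdict was reported.

- **Post:** I gripped it by the shaft, lifted it and set it down upright. A wrist-camera check put it at (474.5, 280.5) mm, with the pad's centre measured at about (475, 281) mm.
- **Doll and paddle:** I held the paddle by its blue grip, slid it past the compass, took it straight in through the mouth, moved it sideways into the +y bay and let go. The last scene-camera check put the doll upright at about x = 5 mm, y = 83 mm in the rack's frame, with the paddle flat on the bench and the gripper well clear.
- **Bystanders:** the before-and-after scene images show no change at the compass, the small doll or the dry doll. About 17% of the burnisher's pixels changed because the post and its shadow now cover it there. What can be seen of it is where it started.
- **Not confirmed:** the top camera gave no doll reading in any of these checks, so the doll's final position rests on the scene camera and the tool position at release, which agree to within about 1 mm sideways. During the straight entry the wrist force briefly read about 11 N. I did not find the cause, but the doll stayed centred and nothing shifted.

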